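# Show the connector's socket face to the inspection camera

### The arm

A 6-joint arm with a two-finger parallel gripper is mounted at the origin on a cart in front of the work surface, level with it; the furniture and walls round the work are solid. World frame = base frame: x ahead of the robot, y to its left, z up, the work surface at z = 0. Lengths are in mm, angles in rad, forces in N, time in s.
With the tool pointing down it reaches from about 350 to 775 mm from the base axis. Payload 7.3 kg.
Tool frame: the origin (TCP) lies between the finger pads; the fingertips stand 25 mm ahead of it and the grasp point (between the pads) lies 6 mm ahead of it; z points along the fingers, y is the line along which they close (so a half turn about z gives the same grasp; the last joint's range is limited). The gripper opens to 92 mm and grips with 3 to 60 N. Pads are 19 mm wide; open, the fingers measure 130 mm over their backs; the gripper's body (75 mm by 190 mm) begins 47 mm behind the grasp point.
Start: joints at [-1.486, 0.342, 1.524, -0, 1.275, -0.146], TCP at [120.118, -511.091, 251.741] pointing down, gripper open.
Joint ranges: [-2.53, 2.53], [-0.77, 2.02], [0.04, 2.7], [-1, 4.14], [0.28, 2.66], [-3.11, 3.11]. Speed limits (rad/s): [2.57, 2.57, 3.14, 3.14, 3.14, 3.14].

### API

Orientations are given as [roll, pitch, yaw] about the fixed x, y, z axes, in that order (R = Rz(yaw) Ry(pitch) Rx(roll)).
In Python, from plant import bot gives the robot as it stands.
- The arm moves only by the tool play_rows, never from a script. Its argument "commands" is a list of rows, each an object of numbers: "x", "y", "z": the shift along the tool's x, y, z in m; "twist": the turn about the tool's z in degrees. In form: [{"x": .., "y": .., "z": .., "twist": ..}, ...]. A call has exactly 8 rows; each row is the pose to reach, as a shift and turn from the pose commanded when the call began, along the tool's axes at that moment; what a row does not reach only later rows make up. A row lasts 1/10 s, in which the tool goes at most 50 mm and 8.59 degrees, less where a joint would pass 70% of its speed; a pose out of reach is approached as far as the arm can. A call with a gripper value outside its range is refused whole. "jaw" is the closure, from 0 (fully open) to 1 (shut), set as the call begins (left out, the last holds). The fingers move at their own pace and stop on an object; the grip force is fixed at half the most. Time passes only in rows, so rows that repeat a pose let the fingers close, or fill a call up. It gives the time, the measured TCP pose, the force, the opening and the grip force at its end, in the units of the state.
- bot.get_obs(): the state, without advancing time (a new reading comes with each control period).
- bot.capture(name): name is "scene" or "side" or "wrist"; returns a dict with "pixels" (420x560x3 uint8, red, green, blue), "fx", "fy", "cx", "cy" (pixels), "eye" and "rotation" of the camera in the world. Camera axes: x right, y down, z forward; pixel columns grow to the right and rows downward; lengths in mm; the calibration is good to about 2 mm. A picture is of the moment at which its call begins. There is no depth.
- bot.close_job(): hands the job in; it is judged then, once.
The state is a dict: "time": time; "joint_positions": joint angles; "dq": joint speeds; "tau": joint torques, N m; "tool_pos": TCP position; "tcp_rot": TCP orientation; "contact_force": force on the tool from outside, world axes, zero at the start; "moment": the same for the moment, N m; "grip_width": finger opening in mm; "finger_force": force on a finger pad.
Only numpy, scipy, OpenCV 4.12 (cv2) and the standard library are available. Lean on these libraries where they do the work, as an engineer would, in place of code of your own. Each camera call takes 0.05 s, during which the arm holds its last target. There are 200 camera calls.

### The job

Pick the white connector block out of the parts rack and present it in the air to the inspection camera on the stand: its socket face (two rows of holes) uncovered by the fingers and squarely towards the lens, centred in front of the lens at the working distance that the ball tip of the pointer rod under the lens shows, and its long edges level. Finish while still holding it there, motionless and carried by nothing but the gripper. Do not touch the camera or its stand, and leave the two brass standoffs in the rack, the screwdriver and the label roll where they are.

Things in the scene. Friction and masses are not known exactly. Their poses are not given: they have to be found in the camera images.
- connector_center (a point): centre of the loose white connector block, 12 (its x) x 34 (y) x 12 (z) mm, 20 g. +x is the outward normal of the socket face (two rows of dark holes). At the start it lies in a rack slot, z up, long axis across the bar, centre 46 mm above the bench, socket face towards the rack's tall stop plate. Both short ends stand 7 mm proud of the bar, free for fingers
- connector_face (a point): centre of the connector's socket face: 6 mm from the centre along the connector's +x; axes as those of the connector
- focus (a point): focus point, where the centre of the socket face belongs: in the air 200 mm above the bench, 140 mm straight in front of the lens. +x runs along the line of sight away from the lens (to the robot's side, 26 degrees below level), y is level, z is the camera's up. The socket face's normal must point opposite to this +x
- lens (a point): centre of the front of the camera's round lens (48 mm wide), axes as focus; behind it the grey camera (48 x 48 x 75 mm). A 5 mm pointer rod runs below, parallel to the line of sight, and ends in a 10 mm steel ball 65 mm from the focus point along -z of focus, level with it in working distance
- camera_stand: fixed stand with the inspection camera; origin on the bench vertically below the focus point; x level, from the focus towards the camera, z up. Foot plate 120 x 130 x 12 mm centred at (205, 25) mm, post 16 mm thick, 347 mm high at (205, 55) mm; camera top at about 340 mm
- rack: fixed aluminium rack, origin under the centre of its foot plate (170 x 64 x 6 mm). Bar 150 mm long (its x), 20 mm wide, top 40 mm above the bench; three cross slots at x = -45, 0, +45 mm, 16 mm wide between black ridges 6 mm high; tall stop plate (40 mm wide, 6 mm thick, top 60 mm above the bench) at the +x end, x = 78 mm
- standoff_a_center (a point): centre of a brass hexagonal standoff, 31 x 10 x 9 mm, lying across the rack's bar in a slot; to be left alone
- standoff_b_center (a point): centre of the other, identical brass standoff in another slot; to be left alone
- driver_center (a point): middle of a small loose screwdriver with red and black handle (145 x 16 x 17 mm) lying on the bench; to be left alone
- label_roll_center (a point): centre of a loose plain white roll of labels (64 mm in diameter, 30 mm high) lying flat on the bench; to be left alone
- socket_face: the connector's socket face (a skin 31 x 10.5 mm on its +x side), origin and axes as connector_center; no finger rests on it at the end
- connector: the white connector block itself, origin and axes as connector_center

How it is judged:
By the outcome, as a careful person would: the job done as asked, in the order asked, and still so for the second after the job is handed in, while the arm keeps its last pose, push and grip.
It also fails if it takes over 40 s, if anything falls off the work surface, if the arm or the gripper's body presses on something with over 40 N, if the wrist force passes 120 N, or if a joint passes its speed limit or range.

## Working session

There is one attempt and no reset: what is moved stays moved. The work goes in short steps, Python scripts to look and compute and a tool call to move; the robot and the scene stay as the last step left them, time stands still between calls to the robot, and variables do not carry over. Pictures are saved under pics/ and viewed, at most 10 in all, crops included, and the job is handed in when it is done.

Besides the shell and the picture viewer there is one more tool, called as name(argument=value, ...) on one line, values as JSON. play_rows: Moves the arm, as the interface text tells. Its arguments: {"type":"object","properties":{"commands":{"type":"array"},"jaw":{"type":"number"}},"required":["commands"]}

```bash
mkdir -p pics; ls
python3 - <<'E'
from plant import bot
import cv2,numpy as np
for n in ("scene","side","wrist"):
    c=bot.capture(n); cv2.imwrite(f"pics/{n}0.png",c["pixels"][:,:,::-1])
    print(n,c["fx"],c["fy"],c["cx"],c["cy"],np.round(c["eye"],1),np.round(c["rotation"],4).tolist())
print(bot.get_obs())
E
```

```text
pics
scene 393.96828426118077 393.96828426118077 272.6494533365676 204.72850433760397 [132.5 596.1 656.1] [-2.1784, 0.0046, -2.5092]
side 470.67132039420244 470.67132039420244 281.2954075178265 211.3973771209933 [174.2 957.2 795.2] [-2.141, 0.0063, -2.7694]
wrist 365.9414663983804 365.9414663983804 271.0383780847207 212.34746392784774 [ 187.1 -495.2  382.9] [2.8842, 0.0027, -1.3399]
{'time': 0.15, 'joint_positions': array([-1.48600694e+00,  3.42559958e-01,  1.52475990e+00, -1.00770070e-05,
        1.27542598e+00, -1.46003068e-01]), 'dq': array([ 0.00075763, -0.00376213, -0.00341985, -0.00219491, -0.00035788,
        0.00052989]), 'tau': array([ 9.06405694e-04, -4.31470370e+01, -2.44352299e+01,  7.17176171e-02,
        5.37440856e-02, -8.39592212e-05]), 'tool_pos': array([ 120.08761619, -510.80575272,  251.21917335]), 'tcp_rot': array([-3.14045033e+00, -1.58236519e-04,  2.30795306e-01]), 'contact_force': array([-0.83866478, -0.23917141,  0.25239948]), 'moment': array([ 0.0256538 , -0.06937015, -0.01659321]), 'finger_force': 0.0, 'grip_width': 91.92525152195897}
```

```bash
cat > h.py <<'E'
import numpy as np,cv2
from scipy.spatial.transform import Rotation as R
from plant import bot
def rot(e): return R.from_euler('xyz',e).as_matrix()
def ray(c,u,v):
    d=rot(c["rotation"])@np.array([(u-c["cx"])/c["fx"],(v-c["cy"])/c["fy"],1]); return np.array(c["eye"]),d/np.linalg.norm(d)
def onz(c,u,v,z):
    e,d=ray(c,u,v); return e+d*(z-e[2])/d[2]
def proj(c,p):
    q=rot(c["rotation"]).T@(np.array(p)-c["eye"]); return np.array([c["fx"]*q[0]/q[2]+c["cx"],c["fy"]*q[1]/q[2]+c["cy"]])
def tri(rs):
    A=np.zeros((3,3));b=np.zeros(3)
    for e,d in rs:
        M=np.eye(3)-np.outer(d,d);A+=M;b+=M@e
    x=np.linalg.solve(A,b); return x,[float(np.linalg.norm(np.cross(x-e,d))) for e,d in rs]
E
python3 -c "
import cv2,numpy as np
a=cv2.imread('pics/scene0.png');b=cv2.imread('pics/side0.png')
cv2.imwrite('pics/s0.png',cv2.resize(a,(784,588)));cv2.imwrite('pics/d0.png',cv2.resize(b,(784,588)))"
```

```text
(no output)
```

View pics/s0.png

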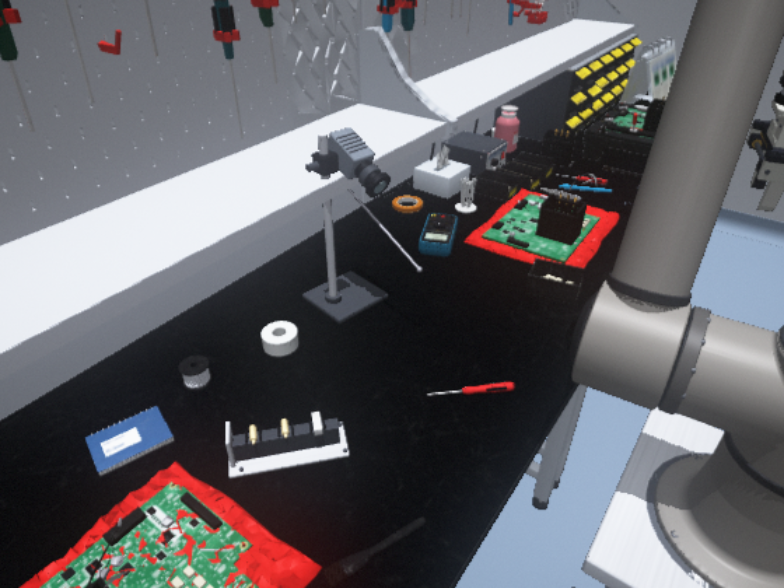

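View pics/d0.png

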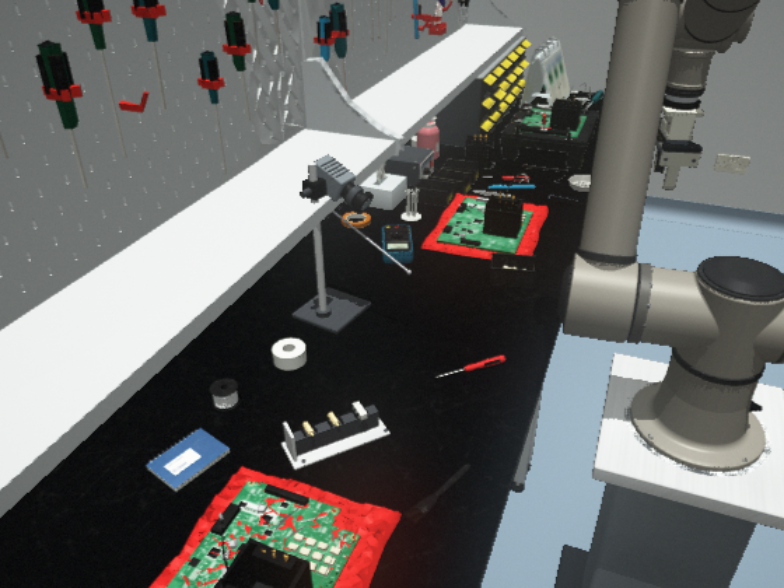

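The scene view (784-wide) shows the rack, with the stop plate at (229,440), standoffs at (253,434) and (285,428), and the white block at (316,420). The pointer ball is at (419,269) and the lens at (378,181). In the side view the block is at (360,410), the ball at (409,272) and the lens at (363,198). Next I triangulate these.

Run:
```python
from h import *
np.set_printoptions(precision=1,suppress=True)
S=bot.capture("scene");D=bot.capture("side")
pts={"conn":((316,420),(360,410)),"sa":((285,428),(333,418)),"sb":((253,434),(307,428)),"ball":((419,269),(409,272)),"lens":((378,181),(363,198)),
"post_base":((333,297),(322,312)),"platecornerNear":((347,455),(388,433)),"plateFarCorner":((232,474),(294,465))}
for k,(a,b) in pts.items():
    a=np.array(a)/1.4;b=np.array(b)/1.4
    print(k,*tri([ray(S,*a),ray(D,*b)]))
a=onz(S,316/1.4,416/1.4,52);print("conn top z52",a,onz(D,360/1.4,406/1.4,52))
# zoomed crops for inspection
def crop(c,p,w,h,s):
    u,v=np.array(p)/1.4; x=int(u-w/2);y=int(v-h/2); print("crop",x,y)
    return cv2.resize(c["pixels"][y:y+h,x:x+w,::-1],None,fx=s,fy=s,interpolation=cv2.INTER_CUBIC)
A=np.vstack([np.hstack([crop(S,(285,435),100,70,4),crop(D,(335,430),100,70,4)]),np.hstack([crop(S,(390,220),100,75,4),crop(D,(385,235),100,75,4)])])
cv2.imwrite("pics/crops.png",A)
```

```text
conn [527.7 219.6  49.7] [1.0657456141909742, 1.0657456141909756]
sa [560.4 251.2  44.8] [2.198154544659961, 2.198154544660163]
sb [591.3 284.1  41.7] [2.0037021845443297, 2.003702184544222]
ball [551.2 -79.1 142.6] [0.7120233572535168, 0.7120233572534629]
lens [ 655.  -103.5  270.3] [2.157141619073721, 2.1571416190736485]
post_base [742.3 -65.9  10.8] [1.176923471761101, 1.1769234717610595]
platecornerNear [479.4 213.3   5.8] [1.494123843884165, 1.4941238438840991]
plateFarCorner [593.7 329.5   0.5] [2.8391292561092354, 2.8391292561092696]
conn top z52 [532.4 214.7  52. ] [529.5 214.1  52. ]
crop 153 275
crop 189 272
crop 228 119
crop 225 130
```

View pics/crops.png

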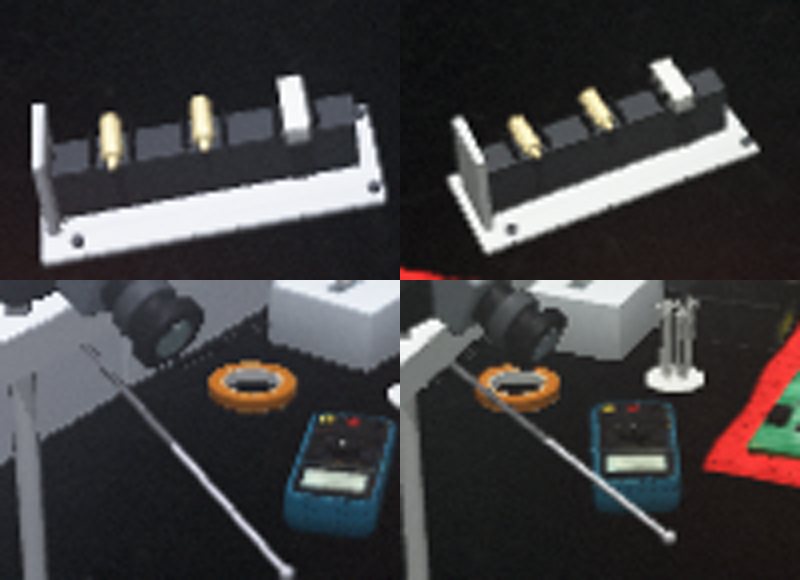

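play_rows(commands=[{"x": 0.045, "y": -0.03, "z": -0.01, "twist": 0}, {"x": 0.09, "y": -0.06, "z": -0.01, "twist": 0}, {"x": 0.13, "y": -0.09, "z": -0.01, "twist": 0}, {"x": 0.17, "y": -0.12, "z": -0.01, "twist": 0}, {"x": 0.21, "y": -0.15, "z": -0.01, "twist": 0}, {"x": 0.25, "y": -0.18, "z": -0.01, "twist": 0}, {"x": 0.29, "y": -0.21, "z": -0.01, "twist": 0}, {"x": 0.32, "y": -0.24, "z": -0.01, "twist": 0}])

```text
time: 1.05
tool_pos: [377.2, -203.8, 261.9]
tcp_rot: [3.141, -0.001, 0.231]
contact_force: [0.8, -0.2, 0.2]
grip_width: 92.1
finger_force: 0.0
```

play_rows(commands=[{"x": 0.025, "y": -0.039, "z": 0, "twist": -4}, {"x": 0.05, "y": -0.078, "z": 0, "twist": -8}, {"x": 0.075, "y": -0.117, "z": 0, "twist": -12}, {"x": 0.1, "y": -0.156, "z": 0, "twist": -16}, {"x": 0.125, "y": -0.195, "z": 0, "twist": -20}, {"x": 0.15, "y": -0.234, "z": 0.01, "twist": -24}, {"x": 0.175, "y": -0.273, "z": 0.02, "twist": -28}, {"x": 0.2, "y": -0.31, "z": 0.03, "twist": -31.8}])

```text
time: 1.85
tool_pos: [500.0, 144.3, 231.4]
tcp_rot: [3.141, -0.0, 0.789]
contact_force: [1.0, -1.0, 0.8]
grip_width: 91.9
finger_force: 0.0
```

play_rows(commands=[{"x": 0.015, "y": -0.006, "z": 0.01, "twist": 0}, {"x": 0.03, "y": -0.012, "z": 0.02, "twist": 0}, {"x": 0.045, "y": -0.018, "z": 0.03, "twist": 0}, {"x": 0.06, "y": -0.025, "z": 0.045, "twist": 0}, {"x": 0.073, "y": -0.031, "z": 0.06, "twist": 0}, {"x": 0.073, "y": -0.031, "z": 0.07, "twist": 0}, {"x": 0.073, "y": -0.031, "z": 0.07, "twist": 0}, {"x": 0.073, "y": -0.031, "z": 0.07, "twist": 0}])

```text
time: 2.65
tool_pos: [529.5, 214.8, 161.9]
tcp_rot: [3.141, 0.0, 0.785]
contact_force: [0.1, 0.2, 0.9]
grip_width: 91.8
finger_force: 0.0
```

Run:
```python
from h import *
np.set_printoptions(precision=2,suppress=True)
c=bot.capture("wrist"); o=bot.get_obs(); print(o["tool_pos"],o["tcp_rot"],c["eye"],c["rotation"])
np.savez("pics/w1.npz",**c)
cv2.imwrite("pics/w1.png",cv2.resize(c["pixels"][:,:,::-1],(784,588)))
```

```text
[529.75 214.88 162.38] [ 3.14 -0.    0.78] [578.28 263.25 293.64] [ 2.88  0.   -0.79]
```

View pics/w1.png

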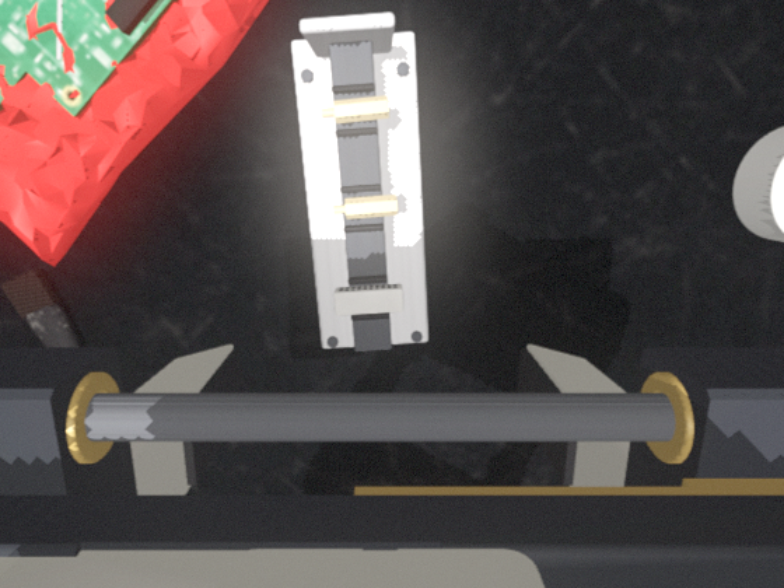

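Wrist view: the connector's top face is centred near (369,302), with its holes edge at row 289. The rack runs from (372,348) up to (347,40), so it is turned a few degrees from the tool. I measure it on its plane.

```bash
cat >> h.py <<'E'
def load(f):
    z=np.load(f); return {k:z[k] for k in z.files}
E
python3 - <<'E'
from h import *
np.set_printoptions(precision=2,suppress=True)
c=load("pics/w1.npz"); p=c["pixels"].astype(int); 
g=p.min(2); 
# connector: brighter blob in ROI
x0,x1,y0,y1=232,296,200,230
for y in range(y0,y1,2): print(y,g[y,x0:x1:3])
f=lambda u,v,z:onz(c,u/1.4,v/1.4,z)[:2]
# foot plate corners z=6 : NL,NR,FL,FR
P=[f(323,348,6),f(428,341,6),f(293,42,6),f(413,33,6)]; print(P)
ax=(P[2]+P[3]-P[0]-P[1])/2; print("yaw",np.degrees(np.arctan2(ax[1],ax[0])),"len",np.linalg.norm(ax),"wid",np.linalg.norm(P[1]-P[0]))
d=f(349,66,46)-f(372,335,46)
print("bar mid yaw",np.degrees(np.arctan2(d[1],d[0])))
print("conn",f(369,303,52))
o=bot.get_obs(); print("grasp px",proj(c,np.array([529.75,214.9,156.4]))*1.4)
E
```

```text
200 [204 203 206 207 206 202  78  84  84  85  85  81  80  82  79 189 209 211
 209 211 207 210]
202 [206 204 207 207 207 210  75  82  87  87  92  96 106 110 106 181 202 192
 201 209 209 212]
204 [204 203 206 204 199 202 118 119 109 124 130  95 107 128 106 104 142 133
 170 209 210 210]
206 [204 204 205 152 102 109 137 136 103 128 140 117 141 163 164 172 175 184
 184 209 206 211]
208 [204 203 191 164 170 172 179 184 192 197 202 207 205 208 208 207 207 209
 206 207 207 209]
210 [205 203 195 202 205 204 203 205 203 207 207 206 207 205 206 205 206 207
 206 207 207 209]
212 [205 203 199 203 202 201 205 204 202 204 204 206 206 205 206 206 205 208
 208 209 206 209]
214 [203 200 197 202 202 203 202 203 204 203 204 205 205 205 203 203 204 206
 206 205 206 208]
216 [202 202 198 205 202 204 203 202 203 203 204 202 203 201 202 205 203 204
 205 207 205 208]
218 [203 202 196 204 203 203 201 203 203 202 203 202 201 202 202 201 204 203
 206 206 207 207]
220 [202 202 191 202 200 202 201 203 203 201 202 203 204 204 202 201 203 204
 206 205 207 206]
222 [202 203 196 202 203 203 203 203 202 204 201 205 204 199 195 192 203 201
 203 206 207 204]
224 [201 201 198 202 199 201 197 174 150 124 105  93  86  76  70  82 207 204
 208 206 206 205]
226 [200 199 200 203 202 202 175  65  71  69  74  67  70  72  67  78 209 204
 206 206 206 205]
228 [200 201 198 200 204 202 188  65  69  70  80  85  86 102 103 101 208 204
 207 205 206 204]
[array([478.69, 211.57]), array([525.98, 170.48]), array([589.11, 336.99]), array([635.55, 296.42])]
yaw 48.80749693327467 len 167.02225776513234 wid 62.64159559766772
bar mid yaw 49.38642786137165
conn [527.52 219.96]
grasp px [379.42 404.11]
```

play_rows(commands=[{"x": 0.002, "y": -0.005, "z": 0.01, "twist": -4}, {"x": 0.002, "y": -0.005, "z": 0.035, "twist": -4}, {"x": 0.002, "y": -0.005, "z": 0.06, "twist": -4}, {"x": 0.002, "y": -0.005, "z": 0.08, "twist": -4}, {"x": 0.002, "y": -0.005, "z": 0.095, "twist": -4}, {"x": 0.002, "y": -0.005, "z": 0.1, "twist": -4}, {"x": 0.002, "y": -0.005, "z": 0.1, "twist": -4}, {"x": 0.002, "y": -0.005, "z": 0.1, "twist": -4}])

```text
time: 3.5
tool_pos: [528.1, 220.6, 62.9]
tcp_rot: [3.14, -0.002, 0.855]
contact_force: [-0.1, 0.0, -0.5]
grip_width: 91.5
finger_force: 0.0
```

Run:
```python
from h import *
np.set_printoptions(precision=2,suppress=True)
c=bot.capture("wrist"); o=bot.get_obs(); print(o["tool_pos"],o["tcp_rot"],o["contact_force"])
np.savez("pics/w2.npz",**c)
cv2.imwrite("pics/w2.png",cv2.resize(c["pixels"][180:330,160:400,::-1],None,fx=3.2,fy=3.2,interpolation=cv2.INTER_CUBIC))
```

```text
[528.1  220.68  62.94] [ 3.14 -0.    0.86] [ 0.1  -0.22  0.25]
```

View pics/w2.png

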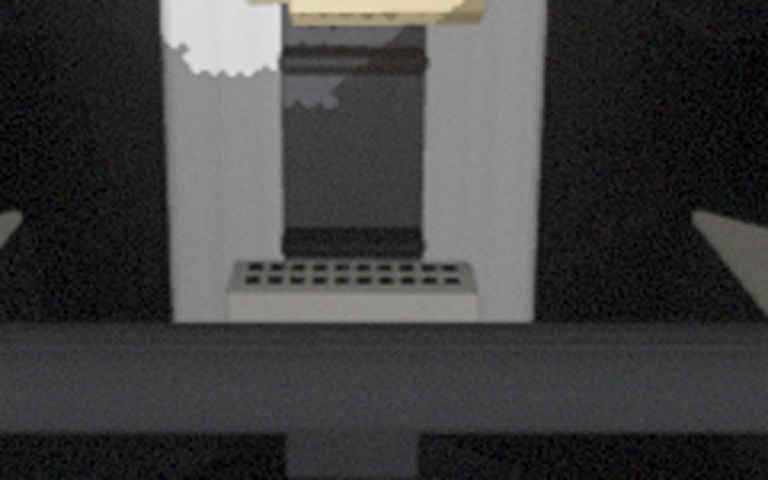

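Wrist view: the socket face shows two rows of holes at crop rows 262–290, cols 232–472. It is square to the tool and lies between the fingers, with thin black ridges at crop rows 230–258. I'll grip it now.

play_rows(commands=[{"x": 0, "y": 0, "z": 0, "twist": 0}, {"x": 0, "y": 0, "z": 0, "twist": 0}, {"x": 0, "y": 0, "z": 0, "twist": 0}, {"x": 0, "y": 0, "z": 0, "twist": 0}, {"x": 0, "y": 0, "z": 0, "twist": 0}, {"x": 0, "y": 0, "z": 0, "twist": 0}, {"x": 0, "y": 0, "z": 0, "twist": 0}, {"x": 0, "y": 0, "z": 0, "twist": 0}], jaw=1)

```text
time: 4.35
tool_pos: [527.3, 220.6, 61.6]
tcp_rot: [3.142, 0.0, 0.856]
contact_force: [-0.2, -0.6, -0.1]
grip_width: 33.9
finger_force: 30.0
```

play_rows(commands=[{"x": 0, "y": 0, "z": -0.005, "twist": 0}, {"x": 0, "y": 0, "z": -0.01, "twist": 0}, {"x": 0.003, "y": 0, "z": -0.01, "twist": 0}, {"x": 0.003, "y": 0, "z": -0.01, "twist": 0}, {"x": 0.003, "y": 0, "z": -0.0075, "twist": 0}, {"x": 0.003, "y": 0, "z": -0.006, "twist": 0}, {"x": 0.003, "y": 0, "z": -0.005, "twist": 0}, {"x": 0.003, "y": 0, "z": -0.005, "twist": 0}])

```text
time: 5.15
tool_pos: [529.2, 222.9, 67.3]
tcp_rot: [3.142, 0.0, 0.856]
contact_force: [-3.5, -0.3, 7.6]
grip_width: 33.4
finger_force: 30.0
```

Run:
```python
from h import *
np.set_printoptions(precision=2,suppress=True)
c=bot.capture("wrist"); o=bot.get_obs(); print(o["tool_pos"],o["tcp_rot"],o["contact_force"],o["moment"])
np.savez("pics/w3.npz",**c)
cv2.imwrite("pics/w3.png",cv2.resize(c["pixels"][180:330,160:400,::-1],None,fx=3.2,fy=3.2,interpolation=cv2.INTER_CUBIC))
```

```text
[529.2  222.89  67.3 ] [3.14 0.   0.86] [-2.66  0.26  7.97] [-0.16  0.36  0.01]
```

View pics/w3.png

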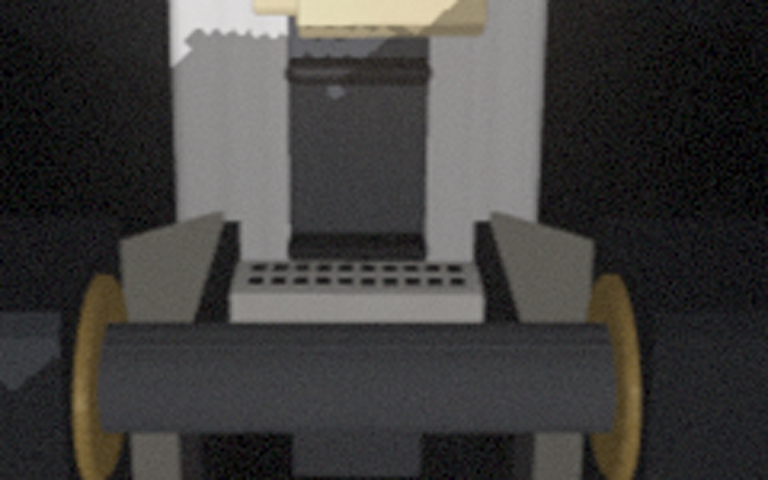

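The block now rests on the ridge corner with 8 N up. Face still at crop rows 262–292, so not turned yet. Press more.

play_rows(commands=[{"x": 0, "y": 0, "z": 0.0005, "twist": 0}, {"x": 0, "y": 0, "z": 0.001, "twist": 0}, {"x": 0, "y": 0, "z": 0.0015, "twist": 0}, {"x": 0, "y": 0, "z": 0.0015, "twist": 0}, {"x": 0, "y": 0, "z": 0.0015, "twist": 0}, {"x": 0, "y": 0, "z": 0.0015, "twist": 0}, {"x": 0, "y": 0, "z": 0.0015, "twist": 0}, {"x": 0, "y": 0, "z": 0.0015, "twist": 0}])

```text
time: 6.0
tool_pos: [529.3, 222.9, 67.0]
tcp_rot: [3.141, -0.001, 0.856]
contact_force: [-5.3, -2.0, 16.0]
grip_width: 33.5
finger_force: 30.0
```

```bash
cat > m.py <<'E'
from h import *
import sys
np.set_printoptions(precision=2,suppress=True)
def prof(c):   # vertical brightness profile across block columns between holes/centre, rows
    g=c["pixels"].astype(float).mean(2)
    return g[255:285,234:306].mean(1), g[255:285,234:306].max(1)
if __name__=="__main__":
    c=bot.capture("wrist");np.savez(f"pics/{sys.argv[1]}.npz",**c)
    o=bot.get_obs(); print(o["tool_pos"],o["contact_force"],o["grip_width"])
    for n in ("w3",sys.argv[1]):
        print(n,np.round(prof(load(f"pics/{n}.npz"))[0]).astype(int))
E
python3 m.py w4
```

```text
[529.28 222.89  66.96] [-5.18 -2.82 17.12] 33.52136626599877
w3 [ 71  71  73  76  75  76  83  83  57  68  97  92  58  67  96 105 115 137
 141 141 141 140 140 141 138 113  52  44  48  53]
w4 [ 70  71  71  75  76  75  82  85  55  65  95  95  60  62  90 104 113 132
 140 141 140 140 140 141 138 112  52  43  49  53]
```

play_rows(commands=[{"x": 0, "y": 0, "z": -0.004, "twist": 0}, {"x": 0.0015, "y": 0, "z": -0.004, "twist": 0}, {"x": 0.0015, "y": 0, "z": -0.001, "twist": 0}, {"x": 0.0015, "y": 0, "z": 0.0, "twist": 0}, {"x": 0.0005, "y": 0, "z": 0.0005, "twist": 0}, {"x": -0.0005, "y": 0, "z": 0.0005, "twist": 0}, {"x": -0.0015, "y": 0, "z": 0.0005, "twist": 0}, {"x": -0.0015, "y": 0, "z": 0.0005, "twist": 0}])

```text
time: 6.85
tool_pos: [530.5, 223.5, 67.1]
tcp_rot: [3.139, -0.007, 0.855]
contact_force: [-1.3, 5.6, 15.1]
grip_width: 32.9
finger_force: 30.0
```

```bash
python3 m.py w5
```

```text
[530.48 223.55  67.08] [ 0.05  3.85 15.68] 33.46279757318308
w3 [ 71  71  73  76  75  76  83  83  57  68  97  92  58  67  96 105 115 137
 141 141 141 140 140 141 138 113  52  44  48  53]
w5 [ 87  73  70  70  70  75  85  90  57  65  96  96  65  59  83 105 112 129
 140 141 141 140 140 140 138 112  52  44  48  53]
```

play_rows(commands=[{"x": 0, "y": 0, "z": 0.0005, "twist": 0}, {"x": 0, "y": 0, "z": 0.001, "twist": 0}, {"x": 0, "y": 0, "z": 0.0015, "twist": 0}, {"x": 0, "y": 0, "z": 0.0015, "twist": 0}, {"x": 0, "y": 0, "z": 0.0015, "twist": 0}, {"x": -0.001, "y": 0, "z": 0.0015, "twist": 0}, {"x": -0.001, "y": 0, "z": 0.0015, "twist": 0}, {"x": -0.001, "y": 0, "z": 0.0015, "twist": 0}])

```text
time: 7.7
tool_pos: [530.4, 223.4, 66.8]
tcp_rot: [3.138, -0.009, 0.855]
contact_force: [-2.5, 7.0, 23.3]
grip_width: 33.6
finger_force: 30.0
```

```bash
python3 m.py w6
```

```text
[530.41 223.41  66.79] [-2.77  5.8  23.71] 33.697759966470976
w3 [ 71  71  73  76  75  76  83  83  57  68  97  92  58  67  96 105 115 137
 141 141 141 140 140 141 138 113  52  44  48  53]
w6 [ 87  73  70  70  69  74  86  90  56  61  89  96  69  56  76 104 108 120
 140 141 141 140 140 140 137 112  52  43  48  53]
```

play_rows(commands=[{"x": 0, "y": 0, "z": 0.0005, "twist": 0}, {"x": 0, "y": 0, "z": 0.001, "twist": 0}, {"x": 0, "y": 0, "z": 0.0015, "twist": 0}, {"x": 0, "y": 0, "z": 0.002, "twist": 0}, {"x": 0, "y": 0, "z": 0.002, "twist": 0}, {"x": 0, "y": 0, "z": 0.002, "twist": 0}, {"x": 0, "y": 0, "z": 0.002, "twist": 0}, {"x": 0, "y": 0, "z": 0.002, "twist": 0}])

```text
time: 8.55
tool_pos: [530.2, 222.6, 65.0]
tcp_rot: [3.138, -0.007, 0.856]
contact_force: [-4.1, 2.6, 27.0]
grip_width: 33.4
finger_force: 30.0
```

```bash
python3 m.py w7
```

```text
[530.19 222.61  65.02] [-4.36  2.19 27.58] 33.39681855087301
w3 [ 71  71  73  76  75  76  83  83  57  68  97  92  58  67  96 105 115 137
 141 141 141 140 140 141 138 113  52  44  48  53]
w7 [ 82  71  69  68  69  71  84  98  92  57  57  81 103 100  67  53  74 108
 110 114 127 141 140 140 137 112  52  43  48  52]
```

```bash
cat > t.py <<'E'
from h import *
import sys
from scipy.optimize import least_squares
from scipy.signal import find_peaks
np.set_printoptions(precision=2,suppress=True)
C=load("pics/w3.npz")
# camera relative to tool at w3 (measured pose)
T=np.array([529.2,222.89,67.3]); Rt=rot([np.pi,0,0.856])
E=Rt.T@(C["eye"]-T); Rc=Rt.T@rot(C["rotation"])
def row(x,z):  # tool frame point (x, 0, z down)
    q=Rc.T@(np.array([x,0,z])-E); return C["fy"]*q[1]/q[2]+C["cy"]
def feats(c):
    g=c["pixels"].astype(float).mean(2)[250:295,236:304]; m=g.mean(1)
    m=np.interp(np.arange(0,44,.1),np.arange(45),m)
    from scipy.ndimage import gaussian_filter1d as gf
    m=gf(m,4)
    e=next(i for i in range(len(m)-1) if m[i]<124<=m[i+1])   # face/top edge
    d,_=find_peaks(-m[:e],prominence=8); d=d[-2:]
    return np.array([d[0],d[1],e])/10+250
def pts(th,dx,dz,p):
    c,s=np.cos(th),np.sin(th)
    f=lambda xb,zb:row(dx+c*xb-s*zb, 16+dz-(s*xb+c*zb))
    return np.array([f(6,-p),f(6,p),f(6,6)])
def theta(n):
    r0=feats(C); a=least_squares(lambda v:pts(0,v[0],v[1],v[2])-r0,[0,0,2]).x
    r=feats(load(f"pics/{n}.npz")); b=least_squares(lambda v:pts(v[0],v[1],v[2],a[2])-r,[.2,a[0],a[1]]).x
    b1=least_squares(lambda v:pts(v[0],a[0],a[1],a[2])-r,[.2]);
    print("ref",r0,a,"now",r,"theta,dx,dz",np.degrees(b[0]),b[1:],"| fixed-axis theta",np.degrees(b1.x),b1.fun)
if __name__=="__main__":
    n=sys.argv[1]
    if len(sys.argv)>2:
        c=bot.capture("wrist");np.savez(f"pics/{n}.npz",**c); o=bot.get_obs(); print(o["tool_pos"],o["contact_force"],o["grip_width"])
    theta(n)
E
for n in w2 w4 w6 w7; do python3 t.py $n; done
```

```text
ref [263.2 267.3 271.4] [  5.27 -12.08   2.07] now [263.1 267.1 271.1] theta,dx,dz -0.511795872389233 [  5.2  -11.81] | fixed-axis theta [-0.88] [ 0.09  0.03 -0.02]
ref [263.2 267.3 271.4] [  5.27 -12.08   2.07] now [263.2 267.5 271.5] theta,dx,dz 110.68439626640253 [-30.88  97.83] | fixed-axis theta [0.44] [ 0.01 -0.12  0.06]
ref [263.2 267.3 271.4] [  5.27 -12.08   2.07] now [263.4 267.9 272.1] theta,dx,dz 104.798138050415 [-36.1 108.4] | fixed-axis theta [2.18] [-0.15 -0.17  0.1 ]
ref [263.2 267.3 271.4] [  5.27 -12.08   2.07] now [264.5 269.9 274.7] theta,dx,dz 134.5011754786959 [ 29.98 -43.56] | fixed-axis theta [9.93] [-0.89 -0.51  0.45]
```

```bash
python3 - <<'E'
s=open('t.py').read()
a=s.index("    r0=feats(C)");b=s.index('if __name__')
s=s[:a]+'''    r0=feats(C); A=least_squares(lambda v:pts(0,v[0],0,v[1])-r0,[0,2]); a=A.x
    r=feats(load(f"pics/{n}.npz")); b=least_squares(lambda v:pts(v[0],v[1],0,a[1])-r,[.2,a[0]])
    print("ref",r0,a,A.fun,"now",r,"theta,dx",np.degrees(b.x[0]),b.x[1],b.fun)
    for d in (-1,1): bb=least_squares(lambda v:pts(v[0],v[1],d,a[1])-r,[.2,a[0]]); print("  dz",d,np.degrees(bb.x[0]),bb.x[1],bb.fun)
'''+s[b:]
open('t.py','w').write(s)
E
for n in w2 w6 w7; do python3 t.py $n; done
```

```text
ref [263.2 267.3 271.4] [0.07 2.25] [ 0.18  0.17 -0.34] now [263.1 267.1 271.1] theta,dx 1.0131821115612405 0.25068754385884756 [-0.08  0.18 -0.09]
  dz -1 0.8397353835556248 0.6659950713317905 [-0.08  0.17 -0.09]
  dz 1 1.1868625222283185 -0.16455485278108084 [-0.08  0.18 -0.09]
ref [263.2 267.3 271.4] [0.07 2.25] [ 0.18  0.17 -0.34] now [263.4 267.9 272.1] theta,dx 3.1701897729127477 0.10987263228857412 [-0.04  0.09 -0.05]
  dz -1 2.9780973500329466 0.525221428053434 [-0.04  0.09 -0.05]
  dz 1 3.3626005317632957 -0.30539466532726683 [-0.04  0.09 -0.05]
ref [263.2 267.3 271.4] [0.07 2.25] [ 0.18  0.17 -0.34] now [264.5 269.9 274.7] theta,dx 7.851327482136885 -0.34601193886630693 [-0.01  0.03 -0.01]
  dz -1 7.615675779137278 0.06999541050329573 [-0.01  0.03 -0.01]
  dz 1 8.087567808628343 -0.7618904634575719 [-0.01  0.03 -0.01]
```

The wrist-view model puts the block at about 8° of tilt, and it is turning at about 27 N. I'll keep pressing.

play_rows(commands=[{"x": 0, "y": 0, "z": 0.0005, "twist": 0}, {"x": 0, "y": 0, "z": 0.001, "twist": 0}, {"x": 0, "y": 0, "z": 0.0015, "twist": 0}, {"x": 0, "y": 0, "z": 0.0015, "twist": 0}, {"x": 0, "y": 0, "z": 0.0015, "twist": 0}, {"x": 0, "y": 0, "z": 0.0015, "twist": 0}, {"x": 0, "y": 0, "z": 0.0015, "twist": 0}, {"x": 0, "y": 0, "z": 0.0015, "twist": 0}])

```text
time: 9.4
tool_pos: [529.9, 222.1, 63.2]
tcp_rot: [3.138, -0.006, 0.856]
contact_force: [-4.1, 1.1, 25.1]
grip_width: 33.8
finger_force: 30.0
```

```bash
python3 t.py w8 1
```

```text
[529.93 222.11  63.14] [-4.35  0.48 25.85] 33.62062999172071
ref [263.2 267.3 271.4] [0.07 2.25] [ 0.18  0.17 -0.34] now [266.1 272.7 278. ] theta,dx 13.440356797874077 -0.986148126175518 [ 0.08 -0.16  0.09]
  dz -1 13.145708679687678 -0.5696647184430459 [ 0.08 -0.17  0.09]
  dz 1 13.736162122285856 -1.4024142286055459 [ 0.08 -0.16  0.09]
```

play_rows(commands=[{"x": -0.0005, "y": 0, "z": 0.0005, "twist": 0}, {"x": -0.001, "y": 0, "z": 0.001, "twist": 0}, {"x": -0.0015, "y": 0, "z": 0.001, "twist": 0}, {"x": -0.002, "y": 0, "z": 0.001, "twist": 0}, {"x": -0.0025, "y": 0, "z": 0.001, "twist": 0}, {"x": -0.003, "y": 0, "z": 0.001, "twist": 0}, {"x": -0.003, "y": 0, "z": 0.001, "twist": 0}, {"x": -0.003, "y": 0, "z": 0.001, "twist": 0}])

```text
time: 10.25
tool_pos: [526.7, 219.1, 59.3]
tcp_rot: [3.14, -0.002, 0.856]
contact_force: [-0.1, 1.0, 9.0]
grip_width: 33.7
finger_force: 30.0
```

```bash
python3 t.py w9 1
```

```text
[526.66 219.13  59.3 ] [1.   1.   9.03] 33.4709440662875Traceback (most recent call last):
  File "t.py", line 33, in <module>
    theta(n)
    ~~~~~^^^
  File "t.py", line 26, in theta
    r=feats(load(f"pics/{n}.npz")); b=least_squares(lambda v:pts(v[0],v[1],0,a[1])-r,[.2,a[0]])
  File "t.py", line 17, in feats
    e=next(i for i in range(len(m)-1) if m[i]<124<=m[i+1])   # face/top edge
StopIteration
```

play_rows(commands=[{"x": 0, "y": 0, "z": -0.005, "twist": 0}, {"x": 0, "y": 0, "z": -0.01, "twist": 0}, {"x": 0, "y": 0, "z": -0.015, "twist": 0}, {"x": 0, "y": 0, "z": -0.02, "twist": 0}, {"x": 0, "y": 0, "z": -0.02, "twist": 0}, {"x": 0, "y": 0, "z": -0.02, "twist": 0}, {"x": 0, "y": 0, "z": -0.02, "twist": 0}, {"x": 0, "y": 0, "z": -0.02, "twist": 0}])

```text
time: 11.1
tool_pos: [525.5, 218.7, 78.4]
tcp_rot: [-3.141, 0.0, 0.856]
contact_force: [-0.2, 0.0, -0.2]
grip_width: 34.0
finger_force: 30.0
```

Run:
```python
from h import *
np.set_printoptions(precision=2,suppress=True)
c=bot.capture("wrist"); o=bot.get_obs(); print(o["tool_pos"],o["tcp_rot"],o["contact_force"],o["grip_width"])
np.savez("pics/w10.npz",**c)
print(c["pixels"].astype(float).mean(2)[250:295,236:304].mean(1).round().astype(int))
cv2.imwrite("pics/w10.png",cv2.resize(c["pixels"][180:330,160:400,::-1],None,fx=3.2,fy=3.2,interpolation=cv2.INTER_CUBIC))
```

```text
[525.55 218.73  78.45] [-3.14  0.    0.86] [-0.16 -0.62  0.17] 33.61549814389599
[ 91  91  91  91  91  91  91  91  91  90  90  90  93  98 102  97  60  52
  66  95 109 108  93  59  53  70 103 116 118 119 100  50  44  48  53  52
  50  53  59  57  55  57  58  60  61]
```

View pics/w10.png

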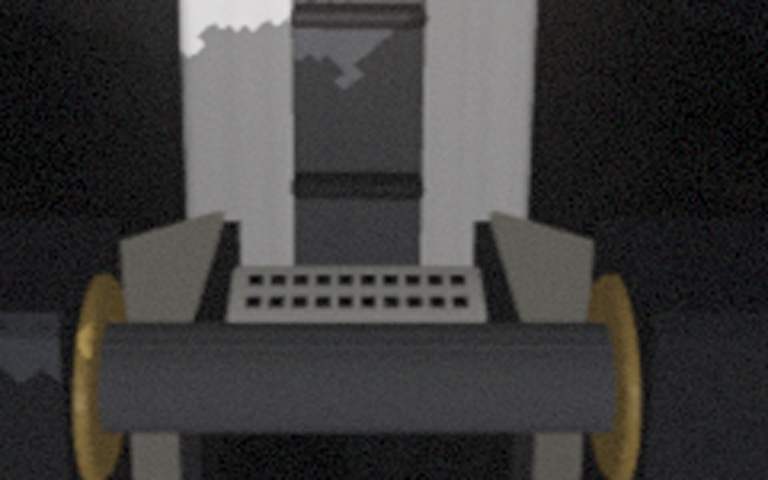

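Now the whole socket face shows at crop rows 265–322, with hole rows at 279 and 301. It is much more tilted. I'll estimate the angle from the hole rows and the lower edge.

```bash
cat > u.py <<'E'
from t import *
from scipy.ndimage import gaussian_filter1d as gf
def feats2(c):
    g=c["pixels"].astype(float).mean(2)[245:282,236:304]; m=gf(np.interp(np.arange(0,36,.1),np.arange(37),g.mean(1)),3)
    d,_=find_peaks(-m,prominence=15); d=d[:2]
    k=np.argmax(np.gradient(m)[d[0]-60:d[0]-20])+d[0]-60   # lower edge of face
    return np.array([k,d[0],d[1]])/10+245
def pt2(th,dx,dz,p):
    c,s=np.cos(th),np.sin(th)
    f=lambda xb,zb:row(dx+c*xb-s*zb, 16+dz-(s*xb+c*zb))
    return np.array([f(6,-6),f(6,-p),f(6,p)])
if __name__=="__main__":
    if len(sys.argv)>2:
        c=bot.capture("wrist");np.savez(f"pics/{sys.argv[1]}.npz",**c); o=bot.get_obs(); print(o["tool_pos"],o["contact_force"],o["grip_width"])
    r=feats2(load(f"pics/{sys.argv[1]}.npz"));print(r)
    for p in (2.1,2.25,2.4):
      for dz in (0,-2,-4):
        b=least_squares(lambda v:pt2(v[0],v[1],dz,p)-r,[.3,0]); print(p,dz,np.degrees(b.x[0]),b.x[1],b.fun)
E
python3 u.py w10
python3 - <<'E'
from u import *
for n in ("w3","w7","w8","w10"):
    c=load(f"pics/{n}.npz")
    try: print(n,feats2(c))
    except Exception as e: print(n,e)
for th in (0,8,13.4,20,26,30,35): print(th,pt2(np.radians(th),0,-2,2.25),np.diff(pt2(np.radians(th),0,-2,2.25)))
E
```

```text
[262.6 266.9 273.8]
2.1 0 13.383458471029465 -1.5338389083723007 [-0.34  0.64 -0.31]
2.1 -2 12.82717330390192 -0.6913210203470853 [-0.34  0.64 -0.3 ]
2.1 -4 12.274640888325646 0.15194338743697516 [-0.34  0.64 -0.3 ]
2.25 0 12.647878630475397 -1.5598880707801734 [-0.24  0.44 -0.2 ]
2.25 -2 12.104708497799011 -0.7160968430589503 [-0.24  0.44 -0.2 ]
2.25 -4 11.565039371817626 0.12840092410893436 [-0.24  0.44 -0.2 ]
2.4 0 11.868868219162831 -1.5863438310950984 [-0.14  0.25 -0.1 ]
2.4 -2 11.3395351082569 -0.7412442998231176 [-0.14  0.24 -0.1 ]
2.4 -4 10.813447141335367 0.1045205620274772 [-0.14  0.24 -0.1 ]
w3 [260.5 263.2 267.2]
w7 [252.  258.  264.5]
w8 [252.8 258.8 266.1]
w10 [262.6 266.9 273.8]
0 [262.   265.33 269.53] [3.33 4.2 ]
8 [261.14 265.56 271.13] [4.42 5.56]
13.4 [260.76 265.89 272.32] [5.12 6.44]
20 [260.53 266.46 273.89] [5.93 7.43]
26 [260.54 267.14 275.4 ] [6.61 8.25]
30 [260.66 267.69 276.44] [7.02 8.75]
35 [260.95 268.45 277.77] [7.5  9.32]
```

```bash
cat > v.py <<'E'
from t import *
from scipy.optimize import brentq
# hole-row centroids: darkness below the local face level, per connected hole
def holes(c):
    g=cv2.resize(c["pixels"].astype(np.float32).mean(2)[250:281,230:312],None,fx=8,fy=8,interpolation=cv2.INTER_CUBIC)
    g=cv2.GaussianBlur(g,(0,0),3)
    b=(g<78).astype(np.uint8); n,l,s,ct=cv2.connectedComponentsWithStats(b)
    H=[(ct[i][0]/8+230,ct[i][1]/8+250-.44,s[i][4]) for i in range(1,n) if 60<s[i][4]<1500 and s[i][2]<50 and s[i][3]<50]
    return np.array(H)
def spacing(c):
    H=holes(c); 
    if len(H)<6: return H
    m=np.median(H[:,1]); A=H[H[:,1]<m];B=H[H[:,1]>=m]
    return len(A),len(B),np.median(A[:,1]),np.median(B[:,1]),np.polyfit(B[:,0],B[:,1],1)[0],np.polyfit(A[:,0],A[:,1],1)[0]
def th(r, r0, dz=0):   # tilt from the ratio of spacings
    sp=lambda t,z:np.diff([row(6*np.cos(t)-np.sin(t)*q,16+z-6*np.sin(t)-np.cos(t)*q) for q in (-2.25,2.25)])[0]
    return np.degrees(brentq(lambda t:sp(t,dz)/sp(0,0)-r/r0,-.2,1))
if __name__=="__main__":
    n=sys.argv[1]
    if len(sys.argv)>2:
        c=bot.capture("wrist");np.savez(f"pics/{n}.npz",**c); o=bot.get_obs(); print(o["tool_pos"],o["contact_force"],o["grip_width"])
    r0=None
    for k in ("w2","w3","w7","w8",n):
        s=spacing(load(f"pics/{k}.npz")); print(k,np.array(s))
        if len(s)==6:
            d=s[3]-s[2]; r0=r0 or d; print("   spacing",d,"theta",th(d,r0),th(d,r0,-3))
E
python3 v.py w10
```

```text
w2 [  7.     7.   263.35 267.18   0.01  -0.04]
   spacing 3.823229348208258 theta 5.280961252392039e-13 -0.8687071646730424
w3 [  8.     8.   263.41 267.53   0.12  -0.04]
   spacing 4.121249919541583 theta 1.8486942012023475 0.938685879638956
w7 [ 10.    10.   264.66 269.89   0.     0.  ]
   spacing 5.226086366197421 theta 8.915344072511335 7.834689353917778
w8 [ 10.    10.   266.22 272.68   0.    -0.  ]
   spacing 6.460273128689721 theta 17.407145200657304 16.08289085722226
w10 [ 10.    10.   266.99 273.84  -0.     0.  ]
   spacing 6.845927343789015 theta 20.255403483599824 18.835825572325408
```

play_rows(commands=[{"x": 0.002, "y": 0, "z": 0.005, "twist": 0}, {"x": 0.002, "y": 0, "z": 0.01, "twist": 0}, {"x": 0.002, "y": 0, "z": 0.015, "twist": 0}, {"x": 0.001, "y": 0, "z": 0.015, "twist": 0}, {"x": 0, "y": 0, "z": 0.015, "twist": 0}, {"x": -0.001, "y": 0, "z": 0.015, "twist": 0}, {"x": -0.002, "y": 0, "z": 0.015, "twist": 0}, {"x": -0.003, "y": 0, "z": 0.015, "twist": 0}])

```text
time: 11.95
tool_pos: [524.9, 217.4, 64.4]
tcp_rot: [3.14, -0.004, 0.855]
contact_force: [3.3, 6.9, -0.9]
grip_width: 33.7
finger_force: 30.0
```

```bash
python3 v.py w11 1 | egrep -v "w[2378] "|sed -n '1p;$p' ; python3 -c "
from v import *
print(spacing(load('pics/w11.npz')))"
```

```text
[524.92 217.43  64.42] [ 2.75  5.9  -0.33] 33.409076793093504
   spacing 7.038422054916907 theta 21.723452168717714 20.25127047343591
(10, 10, np.float64(266.78275749174117), np.float64(273.8211795466581), np.float64(-0.0003467196517699127), np.float64(-0.001957294009295984))
```

play_rows(commands=[{"x": -0.0005, "y": 0, "z": 0, "twist": 0}, {"x": -0.001, "y": 0, "z": 0, "twist": 0}, {"x": -0.0015, "y": 0, "z": 0, "twist": 0}, {"x": -0.002, "y": 0, "z": 0, "twist": 0}, {"x": -0.0025, "y": 0, "z": 0, "twist": 0}, {"x": -0.003, "y": 0, "z": 0, "twist": 0}, {"x": -0.003, "y": 0, "z": 0, "twist": 0}, {"x": -0.003, "y": 0, "z": 0, "twist": 0}])

```text
time: 12.8
tool_pos: [523.7, 215.6, 65.2]
tcp_rot: [3.139, -0.005, 0.856]
contact_force: [-0.5, -0.6, 10.9]
grip_width: 33.6
finger_force: 30.0
```

```bash
python3 v.py w12 1 | sed -n '1p;$p' ; python3 -c "
from v import *
print(spacing(load('pics/w12.npz')))"
```

```text
[523.38 215.07  65.31] [0.43 2.07 8.19] 33.72899540495404
   spacing 6.6712053381562555 theta 18.95061310606254 17.575740813384602
(10, 10, np.float64(266.98874399332647), np.float64(273.6599493314827), np.float64(-0.000101091113316988), np.float64(0.0002343216298848563))
```

play_rows(commands=[{"x": 0, "y": 0, "z": -0.008, "twist": 0}, {"x": 0, "y": 0, "z": -0.015, "twist": 0}, {"x": 0.0105, "y": 0, "z": -0.015, "twist": 0}, {"x": 0.0105, "y": 0, "z": -0.009, "twist": 0}, {"x": 0.0105, "y": 0, "z": -0.003, "twist": 0}, {"x": 0.0105, "y": 0, "z": 0, "twist": 0}, {"x": 0.0105, "y": 0, "z": 0.001, "twist": 0}, {"x": 0.0105, "y": 0, "z": 0.002, "twist": 0}])

```text
time: 13.65
tool_pos: [528.0, 222.0, 61.9]
tcp_rot: [-3.141, 0.001, 0.856]
contact_force: [-4.8, -0.7, 13.7]
grip_width: 33.6
finger_force: 30.0
```

```bash
python3 v.py w13 1 | sed -n '1p;$p' ; python3 -c "
from v import *
print(spacing(load('pics/w13.npz')))"
```

```text
[527.99 222.    62.01] [-2.88 -0.69  9.05] 33.14418824527618
   spacing 6.976541037201514 theta 21.24783260245316 19.792974503586787
(10, 10, np.float64(267.1802564866544), np.float64(274.1567975238559), np.float64(0.00031694489444027536), np.float64(-0.001465076953191576))
```

play_rows(commands=[{"x": 0, "y": 0, "z": 0.0005, "twist": 0}, {"x": 0, "y": 0, "z": 0.001, "twist": 0}, {"x": 0, "y": 0, "z": 0.0015, "twist": 0}, {"x": 0, "y": 0, "z": 0.002, "twist": 0}, {"x": 0, "y": 0, "z": 0.002, "twist": 0}, {"x": 0, "y": 0, "z": 0.002, "twist": 0}, {"x": 0, "y": 0, "z": 0.002, "twist": 0}, {"x": 0, "y": 0, "z": 0.002, "twist": 0}])

```text
time: 14.5
tool_pos: [528.0, 222.0, 61.6]
tcp_rot: [-3.141, 0.0, 0.856]
contact_force: [-8.1, -2.8, 19.5]
grip_width: 33.2
finger_force: 30.0
```

```bash
python3 v.py w14 1 | sed -n '1p;$p' ; python3 -c "
from v import *
print(spacing(load('pics/w14.npz')))"
```

```text
[528.05 222.03  61.59] [-8.   -2.23 19.49] 33.57478458686666
   spacing 7.117241473044714 theta 22.33458202116417 20.839726902741376
(10, 10, np.float64(267.2237453449275), np.float64(274.34098681797224), np.float64(-0.00022407524342330626), np.float64(-0.0008739271601405554))
```

play_rows(commands=[{"x": -0.0005, "y": 0, "z": 0.0005, "twist": 0}, {"x": -0.001, "y": 0, "z": 0.001, "twist": 0}, {"x": -0.001, "y": 0, "z": 0.0015, "twist": 0}, {"x": -0.001, "y": 0, "z": 0.0015, "twist": 0}, {"x": -0.001, "y": 0, "z": 0.0015, "twist": 0}, {"x": -0.001, "y": 0, "z": 0.0015, "twist": 0}, {"x": -0.001, "y": 0, "z": 0.0015, "twist": 0}, {"x": -0.001, "y": 0, "z": 0.0015, "twist": 0}])

```text
time: 15.35
tool_pos: [527.9, 221.1, 59.2]
tcp_rot: [3.141, 0.0, 0.856]
contact_force: [-3.3, -1.9, 13.4]
grip_width: 33.4
finger_force: 30.0
```

```bash
python3 v.py w15 1 | sed -n '1p;$p' ; python3 -c "
from v import *
print(spacing(load('pics/w15.npz')))"
```

```text
[527.86 221.15  59.18] [-4.79 -1.82 12.89] 33.549710705366664
   spacing 6.836351821418361 theta 20.18323697795375 18.766180341956264
(10, 10, np.float64(266.9906093595025), np.float64(273.8269611809209), np.float64(-0.00035527017133026435), np.float64(3.177712263044942e-05))
```

play_rows(commands=[{"x": 0, "y": 0, "z": -0.009, "twist": 0}, {"x": 0.0025, "y": 0, "z": -0.009, "twist": 0}, {"x": 0.0025, "y": 0, "z": -0.006, "twist": 0}, {"x": 0.0025, "y": 0, "z": -0.0045, "twist": 0}, {"x": 0.0025, "y": 0, "z": -0.003, "twist": 0}, {"x": 0.0025, "y": 0, "z": -0.002, "twist": 0}, {"x": 0.0025, "y": 0, "z": -0.0015, "twist": 0}, {"x": 0.0025, "y": 0, "z": -0.0015, "twist": 0}])

```text
time: 16.2
tool_pos: [529.9, 223.5, 62.4]
tcp_rot: [3.14, -0.001, 0.856]
contact_force: [-8.4, -2.7, 25.1]
grip_width: 33.3
finger_force: 30.0
```

```bash
python3 v.py w16 1 | sed -n '1p;$p' ; python3 -c "
from v import *
print(spacing(load('pics/w16.npz')))"
```

```text
[529.95 223.45  62.44] [-7.28 -2.46 25.76] 33.660645977269816
   spacing 7.099163995849267 theta 22.193878347252905 20.70428560734003
(10, 10, np.float64(267.2191126662035), np.float64(274.31827666205277), np.float64(-0.00032429479486924934), np.float64(-0.0005578401013581146))
```

play_rows(commands=[{"x": 0, "y": 0, "z": 0.0005, "twist": 0}, {"x": 0, "y": 0, "z": 0.001, "twist": 0}, {"x": 0, "y": 0, "z": 0.0015, "twist": 0}, {"x": 0, "y": 0, "z": 0.0015, "twist": 0}, {"x": 0, "y": 0, "z": 0.0015, "twist": 0}, {"x": 0, "y": 0, "z": 0.0015, "twist": 0}, {"x": 0, "y": 0, "z": 0.0015, "twist": 0}, {"x": 0, "y": 0, "z": 0.0015, "twist": 0}])

```text
time: 17.05
tool_pos: [530.0, 223.5, 61.2]
tcp_rot: [3.14, -0.002, 0.856]
contact_force: [-8.7, -2.1, 28.0]
grip_width: 33.2
finger_force: 30.0
```

```bash
python3 v.py w17 1 | sed -n '1p;$p' ; python3 -c "
from v import *
print(spacing(load('pics/w17.npz')))"
```

```text
[529.98 223.5   61.24] [-8.68 -1.76 28.27] 33.650035684654654
   spacing 7.244244891902383 theta 23.332509093910172 21.799580418096262
(10, 10, np.float64(269.13443979093165), np.float64(276.37868468283403), np.float64(-0.0007035183125574268), np.float64(-0.001025089186790305))
```

play_rows(commands=[{"x": -0.0005, "y": 0, "z": 0, "twist": 0}, {"x": -0.001, "y": 0, "z": 0, "twist": 0}, {"x": -0.0015, "y": 0, "z": 0, "twist": 0}, {"x": -0.0015, "y": 0, "z": 0.0, "twist": 0}, {"x": -0.0015, "y": 0, "z": 0.0, "twist": 0}, {"x": -0.0015, "y": 0, "z": 0.0, "twist": 0}, {"x": -0.0015, "y": 0, "z": 0.0, "twist": 0}, {"x": -0.0015, "y": 0, "z": 0.0, "twist": 0}])

```text
time: 17.9
tool_pos: [529.8, 223.3, 61.3]
tcp_rot: [3.14, -0.005, 0.856]
contact_force: [-6.2, 1.7, 24.9]
grip_width: 33.7
finger_force: 30.0
```

```bash
python3 v.py w18 1 | sed -n '1p;$p' ; python3 -c "
from v import *
print(spacing(load('pics/w18.npz')))"
```

```text
[529.86 223.34  61.27] [-6.38  1.82 24.41] 33.65114770837413
   spacing 7.571296645454538 theta 25.985762348131274 24.34461101880695
(10, 10, np.float64(268.8114019979563), np.float64(276.38269864341083), np.float64(-0.00017855247912904518), np.float64(0.00019971509809832457))
```

play_rows(commands=[{"x": -0.0005, "y": 0, "z": 0, "twist": 0}, {"x": -0.001, "y": 0, "z": 0, "twist": 0}, {"x": -0.001, "y": 0, "z": 0, "twist": 0}, {"x": -0.001, "y": 0, "z": 0.0, "twist": 0}, {"x": -0.001, "y": 0, "z": 0.0, "twist": 0}, {"x": -0.001, "y": 0, "z": 0.0, "twist": 0}, {"x": -0.001, "y": 0, "z": 0.0, "twist": 0}, {"x": -0.001, "y": 0, "z": 0.0, "twist": 0}])

```text
time: 18.75
tool_pos: [529.6, 222.8, 61.1]
tcp_rot: [3.139, -0.005, 0.856]
contact_force: [-4.4, 1.9, 21.7]
grip_width: 33.5
finger_force: 30.0
```

```bash
python3 v.py w19 1 | sed -n '1p' ; python3 -c "
from v import *
s=spacing(load('pics/w19.npz'));print(s); d=s[3]-s[2]
for r0 in (3.9,3.95,4.05): print(r0,[round(th(d,r0,z),1) for z in (-4,-6)])"
```

```text
[529.62 222.76  61.11] [-3.53  2.13 23.22] 33.65845316650358
(10, 10, np.float64(268.80639009566437), np.float64(276.38119270041994), np.float64(-5.198398071527855e-05), np.float64(0.0004831480121952968))
3.9 [np.float64(22.7), np.float64(21.6)]
3.95 [np.float64(22.0), np.float64(20.9)]
4.05 [np.float64(20.6), np.float64(19.6)]
```

play_rows(commands=[{"x": 0, "y": 0, "z": 0.0005, "twist": 0}, {"x": 0, "y": 0, "z": 0.001, "twist": 0}, {"x": 0, "y": 0, "z": 0.001, "twist": 0}, {"x": -0.0005, "y": 0, "z": 0.001, "twist": 0}, {"x": -0.001, "y": 0, "z": 0.001, "twist": 0}, {"x": -0.001, "y": 0, "z": 0.001, "twist": 0}, {"x": -0.001, "y": 0, "z": 0.001, "twist": 0}, {"x": -0.001, "y": 0, "z": 0.001, "twist": 0}])

```text
time: 19.6
tool_pos: [529.1, 221.6, 59.9]
tcp_rot: [3.139, -0.005, 0.856]
contact_force: [-2.2, 1.7, 20.5]
grip_width: 33.4
finger_force: 30.0
```

```bash
python3 v.py w20 1 | sed -n '1p' ; python3 -c "
from v import *
s=spacing(load('pics/w20.npz'));print(s); d=s[3]-s[2]
for r0 in (3.9,3.95,4.05): print(r0,[round(th(d,r0,z),1) for z in (-4,-6)])"
```

```text
[529.12 221.61  59.85] [-2.67  1.82 20.92] 33.42544691089494
(10, 10, np.float64(269.66943278666946), np.float64(278.24528138144495), np.float64(-9.795933740910436e-05), np.float64(-0.005383137595683454))
3.9 [np.float64(30.8), np.float64(29.5)]
3.95 [np.float64(29.9), np.float64(28.6)]
4.05 [np.float64(28.1), np.float64(26.9)]
```

play_rows(commands=[{"x": 0, "y": 0, "z": -0.01, "twist": 0}, {"x": 0, "y": 0, "z": -0.03, "twist": 0}, {"x": 0, "y": 0, "z": -0.06, "twist": 0}, {"x": 0, "y": 0, "z": -0.09, "twist": 0}, {"x": 0, "y": 0, "z": -0.12, "twist": 0}, {"x": 0, "y": 0, "z": -0.12, "twist": 0}, {"x": 0, "y": 0, "z": -0.12, "twist": 0}, {"x": 0, "y": 0, "z": -0.12, "twist": 0}])

```text
time: 20.45
tool_pos: [526.5, 220.4, 175.6]
tcp_rot: [-3.14, 0.003, 0.856]
contact_force: [0.6, -0.3, 0.2]
grip_width: 33.6
finger_force: 30.0
```

Run:
```python
from v import *
c=bot.capture("wrist");np.savez("pics/w21.npz",**c); o=bot.get_obs(); print(o["tool_pos"],o["tcp_rot"],o["contact_force"],o["grip_width"])
s=spacing(c);print(s); d=s[3]-s[2]
for r0 in (3.9,3.95,4.05): print(r0,[round(th(d,r0,z),1) for z in (-4,-6)])
print(c["pixels"].astype(float).mean(2)[250:295,236:304].mean(1).round().astype(int))
cv2.imwrite("pics/w21.png",cv2.resize(c["pixels"][200:320,160:400,::-1],None,fx=3.2,fy=3.2,interpolation=cv2.INTER_CUBIC))
```

```text
[526.51 220.39 175.51] [-3.14  0.    0.86] [-0.8  -1.03  0.66] 33.80329372922374
(10, 10, np.float64(269.40026697590065), np.float64(277.36447357307964), np.float64(-0.0015422882991372505), np.float64(-0.0030512673978097754))
3.9 [np.float64(25.7), np.float64(24.5)]
3.95 [np.float64(24.9), np.float64(23.8)]
4.05 [np.float64(23.4), np.float64(22.3)]
[ 45  45  46  46  45  45  45  45  46  47  46  46  45  47  91 157 161 156
 114  86  86 120 167 170 171 165 104  88  93 117 145  83  74  80  87  86
  84  86  96  92  91  92  95  97  98]
```

View pics/w21.png

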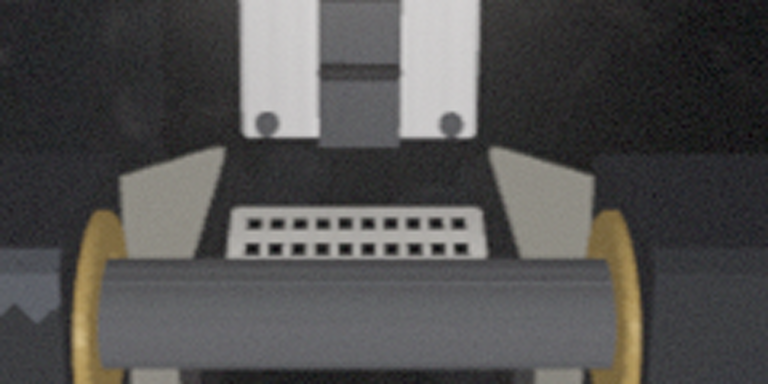

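The lifted block's lower edge is at native row 264, with hole rows at 269.4 and 277.4 and 10 clean holes in each. I'll get an absolute tilt from PnP on the hole grid, leaving row spacing as a free unknown.

```bash
cat > pn.py <<'E'
from v import *
def grid(img):
    g=cv2.resize(img.astype(np.float32)[250:281,228:314],None,fx=8,fy=8,interpolation=cv2.INTER_CUBIC)
    face=np.percentile(g,85); b=(g<.68*face).astype(np.uint8); n,l,s,ct=cv2.connectedComponentsWithStats(b)
    H=[]
    for i in range(1,n):
        if 60<s[i][4]<1800 and s[i][2]<45 and s[i][3]<45:
            y,x=np.where(l==i); w=.68*face-g[y,x]; H.append(((w*x).sum()/w.sum()/8+228-.4375,(w*y).sum()/w.sum()/8+250-.4375))
    H=np.array(H); m=np.median(H[:,1]); return [np.array(sorted(r.tolist())) for r in (H[H[:,1]<m],H[H[:,1]>=m])]
def solve(img,q=3.0):
    rows=grid(img)
    if [len(r) for r in rows]!=[10,10]: return [len(r) for r in rows]
    # rows cast as rays in tool frame; unknown: theta, dx,dy,dz, p, pitch q, roll about x, yaw
    ys=(np.arange(10)-4.5)
    def P(v):
        t,dx,dy,dz,p,a=v; out=[]
        for sg in (-1,1):
            for y in ys:
                pt=R.from_euler('z',a).as_matrix()@np.array([6*np.cos(t)-np.sin(t)*sg*p,y*q,-(6*np.sin(t)+np.cos(t)*sg*p)])+[dx,dy,16+dz]
                z=Rc.T@(pt-E); out.append([C["fx"]*z[0]/z[2]+C["cx"],C["fy"]*z[1]/z[2]+C["cy"]])
        return np.array(out)
    obs=np.vstack(rows)
    if P([0.4,0,0,0,2.2,0])[0,0]>P([0.4,0,0,0,2.2,0])[9,0]: ys=-ys
    r=least_squares(lambda v:(P(v)-obs).ravel(),[.4,0,0,-4,2.2,0]); v=r.x
    return np.degrees(v[0]),v[1:5],np.degrees(v[5]),np.sqrt((r.fun**2).mean()),np.polyfit(np.arange(10),rows[0][:,0],1)[0],np.polyfit(np.arange(10),rows[1][:,0],1)[0]
E
python3 - <<'E'
from pn import *
cs=[bot.capture("wrist")["pixels"].astype(float).mean(2) for _ in range(8)]
A=np.mean(cs,0); np.save("pics/w22.npy",A)
for q in (2.9,3.0,3.1): print(q,*solve(A,q))
for k in (0,3,6): print(*solve(cs[k]))
for n in ("w7","w8","w10","w19"): print(n,*solve(load(f"pics/{n}.npz")["pixels"].astype(float).mean(2)))
E
```

```text
2.9 20.56304364136861 [ 1.53  0.14 -8.58  2.24] -0.14473999091877757 0.03621344401740295 7.072299163454535 7.249319757374477
3.0 20.563027322339465 [-0.6   0.14 -3.85  2.32] -0.1447399673796075 0.03621344401733982 7.072299163454535 7.249319757374477
3.1 20.563006654370355 [-2.72  0.13  0.88  2.4 ] -0.14473995411586552 0.036213444017583175 7.072299163454535 7.249319757374477
20.540451655064995 [-0.62  0.13 -3.82  2.32] -0.14353486890509942 0.03723286486385517 7.070481890165331 7.247743108860517
20.22336211178266 [-0.6   0.14 -3.9   2.34] -0.13670433926081516 0.03741053084376295 7.072294251167657 7.2512683161575815
20.504690617342884 [-0.59  0.14 -3.88  2.32] -0.15334087875319574 0.03944634190745894 7.073442003317537 7.250780158777537
w7 1 1
w8 7 8
w10 16.188667822573 [-0.19  0.13 -2.45  2.24] -0.004198142882588105 0.03862454084816963 6.997371268054614 7.173012601986384
w19 15.677486414685264 [-0.71  0.1  -3.64  2.46] 0.004057431725997907 0.04238190752266982 7.031878508982003 7.228709707405855
```

PnP gives about 20.5° (row half-spacing 2.3 mm), so it needs roughly 5° more. One more press on the ridge should do it.

play_rows(commands=[{"x": 0.004, "y": 0, "z": 0.04, "twist": 0}, {"x": 0.004, "y": 0, "z": 0.08, "twist": 0}, {"x": 0.004, "y": 0, "z": 0.1, "twist": 0}, {"x": 0.004, "y": 0, "z": 0.11, "twist": 0}, {"x": 0.004, "y": 0, "z": 0.114, "twist": 0}, {"x": 0.004, "y": 0, "z": 0.116, "twist": 0}, {"x": 0.003, "y": 0, "z": 0.117, "twist": 0}, {"x": 0.002, "y": 0, "z": 0.118, "twist": 0}])

```text
time: 21.7
tool_pos: [529.7, 222.5, 60.8]
tcp_rot: [3.14, -0.003, 0.856]
contact_force: [-0.2, 0.9, 7.7]
grip_width: 33.3
finger_force: 30.0
```

```bash
python3 v.py w23 1 | sed -n '1p' ; python3 -c "
from v import *
s=spacing(load('pics/w23.npz'));print(s); d=s[3]-s[2];print(d)"
```

```text
[529.62 222.37  60.76] [0.15 0.24 5.18] 34.065172029182186
(10, 10, np.float64(269.5831775910919), np.float64(277.5610582288223), np.float64(-0.00028732086140218464), np.float64(-0.003052448642936214))
7.9778806377303795
```

play_rows(commands=[{"x": 0, "y": 0, "z": 0.0005, "twist": 0}, {"x": 0, "y": 0, "z": 0.001, "twist": 0}, {"x": -0.0005, "y": 0, "z": 0.0015, "twist": 0}, {"x": -0.001, "y": 0, "z": 0.002, "twist": 0}, {"x": -0.001, "y": 0, "z": 0.002, "twist": 0}, {"x": -0.001, "y": 0, "z": 0.002, "twist": 0}, {"x": -0.001, "y": 0, "z": 0.002, "twist": 0}, {"x": -0.001, "y": 0, "z": 0.002, "twist": 0}])

```text
time: 22.55
tool_pos: [529.6, 222.3, 60.4]
tcp_rot: [3.139, -0.005, 0.856]
contact_force: [-2.3, 1.1, 14.3]
grip_width: 33.7
finger_force: 30.0
```

```bash
python3 v.py w24 1 | sed -n '1p' ; python3 -c "
from v import *
s=spacing(load('pics/w24.npz'));print(s); d=s[3]-s[2];print(d)"
```

```text
[529.64 222.26  60.42] [-3.11  2.06 14.84] 33.77596605594586
(10, 10, np.float64(269.6541103296831), np.float64(278.11370951021377), np.float64(-0.0023086526417478593), np.float64(-0.0002030178054590634))
8.459599180530688
```

Now 8.46 at 15 N, partly elastic. I'll press another 1.5 mm.

play_rows(commands=[{"x": 0, "y": 0, "z": 0.0005, "twist": 0}, {"x": 0, "y": 0, "z": 0.001, "twist": 0}, {"x": -0.0005, "y": 0, "z": 0.0015, "twist": 0}, {"x": -0.0005, "y": 0, "z": 0.0015, "twist": 0}, {"x": -0.0005, "y": 0, "z": 0.0015, "twist": 0}, {"x": -0.0005, "y": 0, "z": 0.0015, "twist": 0}, {"x": -0.0005, "y": 0, "z": 0.0015, "twist": 0}, {"x": -0.0005, "y": 0, "z": 0.0015, "twist": 0}])

```text
time: 23.4
tool_pos: [529.6, 222.2, 60.0]
tcp_rot: [3.138, -0.007, 0.856]
contact_force: [-5.4, 1.9, 21.7]
grip_width: 33.4
finger_force: 30.0
```

```bash
python3 v.py w25 1 | sed -n '1p' ; python3 -c "
from v import *
s=spacing(load('pics/w25.npz'));print(s); d=s[3]-s[2];print(d)
print(load('pics/w25.npz')['pixels'].astype(float).mean(2)[258:290,236:304].mean(1).round().astype(int))"
```

```text
[529.62 222.25  60.07] [-5.49  2.29 22.32] 33.540278533170664
(10, 10, np.float64(269.98440438989445), np.float64(278.40431753185396), np.float64(0.0001428367834262791), np.float64(0.0002063243204577605))
8.419913141959512
[ 72  64  64  63  63  66  77  96 107 105  89  58  52  63  89 113 115 114
  97  60  53  60  64  44  45  47  52  52  49  52  58  56]
```

play_rows(commands=[{"x": 0, "y": 0, "z": 0.0005, "twist": 0}, {"x": -0.0005, "y": 0, "z": 0.001, "twist": 0}, {"x": -0.001, "y": 0, "z": 0.001, "twist": 0}, {"x": -0.001, "y": 0, "z": 0.001, "twist": 0}, {"x": -0.001, "y": 0, "z": 0.001, "twist": 0}, {"x": -0.001, "y": 0, "z": 0.001, "twist": 0}, {"x": -0.001, "y": 0, "z": 0.001, "twist": 0}, {"x": -0.001, "y": 0, "z": 0.001, "twist": 0}])

```text
time: 24.25
tool_pos: [529.2, 221.2, 58.8]
tcp_rot: [3.138, -0.006, 0.856]
contact_force: [-3.3, 0.9, 20.8]
grip_width: 33.4
finger_force: 30.0
```

```bash
python3 v.py w26 1 | sed -n '1p' ; python3 -c "
from v import *
print(load('pics/w26.npz')['pixels'].astype(float).mean(2)[258:290,236:304].mean(1).round().astype(int))"
```

```text
[529.17 221.25  58.82] [-3.45  0.84 20.59] 32.99373799556645
[ 64  63  62  64  66  69  68  82 108 109 106  81  57  53  63  91 116 117
 118 112  66  54  53  43  44  48  52  52  49  52  58  56]
```

play_rows(commands=[{"x": 0, "y": 0, "z": -0.015, "twist": 0}, {"x": 0, "y": 0, "z": -0.045, "twist": 0}, {"x": 0, "y": 0, "z": -0.08, "twist": 0}, {"x": 0, "y": 0, "z": -0.12, "twist": 0}, {"x": 0, "y": 0, "z": -0.15, "twist": 0}, {"x": 0, "y": 0, "z": -0.17, "twist": 0}, {"x": 0, "y": 0, "z": -0.17, "twist": 0}, {"x": 0, "y": 0, "z": -0.17, "twist": 0}])

```text
time: 25.1
tool_pos: [526.8, 220.2, 224.7]
tcp_rot: [3.141, -0.0, 0.856]
contact_force: [-0.1, -0.1, -0.2]
grip_width: 33.1
finger_force: 30.0
```

Run:
```python
from pn import *
cs=[bot.capture("wrist")["pixels"].astype(float).mean(2) for _ in range(3)]
A=np.mean(cs,0); np.save("pics/w27.npy",A); o=bot.get_obs(); print(o["tool_pos"],o["tcp_rot"],o["grip_width"])
B=np.load("pics/w22.npy")
for n,M in (("before",B),("now",A)): print(n,M[258:290,236:304].mean(1).round().astype(int)); print(*solve(M)); r=grid(M); print([x[:,1].mean() for x in r])
```

```text
[526.29 220.04 223.18] [-3.14  0.    0.86] 33.78520765751385
before [ 46  46  46  46  45  47  91 157 161 156 114  86  87 120 167 170 171 165
 104  88  93 117 146  83  74  80  87  86  84  86  96  93]
20.563027322339465 [-0.6   0.14 -3.85  2.32] -0.1447399673796075 0.03621344401733982 7.072299163454535 7.249319757374477
[np.float64(269.4443932075021), np.float64(277.3481595949519)]
now [ 35  35  35  35  35  33  43  92 149 150 144  98  74  75  98 141 157 159
 155 119  83  78  75  65  65  70  76  75  73  76  85  81]
25.004504314668086 [-0.61  0.11 -4.31  2.28] 0.043183407621409486 0.032162501272964016 7.116039635361106 7.281501052896124
[np.float64(270.5047571109494), np.float64(278.93092870993087)]
```

Tilt is now about 25°. Before carrying it over, I refine the focus pose from the known stand geometry: ball, lens, rod line and foot corners in both fixed views.

Run:
```python
from h import *
from scipy.optimize import least_squares
np.set_printoptions(precision=2,suppress=True)
K={"scene":dict(fx=393.968,fy=393.968,cx=272.649,cy=204.729,eye=np.array([132.5,596.1,656.1]),rotation=[-2.1784,.0046,-2.5092]),
"side":dict(fx=470.671,fy=470.671,cx=281.295,cy=211.397,eye=np.array([174.2,957.2,795.2]),rotation=[-2.141,.0063,-2.7694])}
# ball centroids
obs={}
for n,(u,v) in {"scene":(300,192),"side":(292,194)}.items():
    g=cv2.imread(f"pics/{n}0.png",0).astype(float); w=g[v-3:v+4,u-3:u+4]; print(n);print(w.astype(int))
    b=np.clip(w-60,0,None); b[:2,:3]=0; yy,xx=np.mgrid[-3:4,-3:4]; obs[n]=(u+(b*xx).sum()/b.sum(),v+(b*yy).sum()/b.sum())
print(obs)
c,s=np.cos(np.radians(26)),np.sin(np.radians(26))
P=[((65*s,0,200-65*c),{n:obs[n] for n in obs},.4),((140*c,0,200+140*s),dict(scene=(273,133.5),side=(261.25,144.5)),.7)]
for p,a,b in (((145,90,12),(343,318),(331,329)),((265,90,12),(303,295),(293,320)),((145,-40,12),(387,291),(370,304)),((265,-40,12),(346,273),(332,289))):
    P.append((p,dict(scene=np.array(a)/1.4,side=np.array(b)/1.4),1.2))
rod={"scene":(250.5,136.5),"side":(238.75,151.25)}
def W(v,p):
    a,b=np.cos(v[2]),np.sin(v[2]); return np.array([v[0]+a*p[0]-b*p[1],v[1]+b*p[0]+a*p[1],p[2]])
def res(v,full=False):
    r=[]
    for p,o,sg in P:
        for n in K: r+=list((proj(K[n],W(v,p))-o[n])/sg)
    for n in K:
        A=proj(K[n],W(v,P[0][0]));B=proj(K[n],W(v,(65*s+100*c,0,200-65*c+100*s))); d=(B-A)/np.linalg.norm(B-A); e=np.array(rod[n])-A; r.append((d[0]*e[1]-d[1]*e[0])/.5)
    return np.array(r)
q=least_squares(res,[523,-72,-.23],loss="soft_l1",x_scale=[100,100,1]); print(q.x,np.degrees(q.x[2])); print(res(q.x))
F=q.x;ph=F[2]; u=np.array([np.cos(ph),np.sin(ph)]); y=np.array([np.sin(ph),-np.cos(ph)])
print("TCP target",F[:2]-4.8*u-.1*y,"z 209.1 yaw",ph)
```

```text
scene
[[209 111  33  18  21  22  19]
 [167 192 148  94  33  19  21]
 [ 81 180 218 178  82  25  19]
 [ 47 142 183 158  75  23  22]
 [ 38  91 109 100  47  24  17]
 [ 23  40  48  40  25  19  17]
 [ 17  18  18  16  20  17  16]]
side
[[162  74  25  29  22  24  22]
 [162 207  82  81  44  24  25]
 [ 65 145 204 216 134  26  25]
 [ 28  77 156 168 132  31  20]
 [ 21  39  86  94  69  21  26]
 [ 23  25  33  40  23  22  24]
 [ 21  25  22  23  22  22  22]]
{'scene': (np.float64(299.09769484083427), np.float64(191.57519209659714)), 'side': (np.float64(291.61038961038963), np.float64(193.4840613931523))}
[525.19 -77.16  -0.18] -10.434660444024978
[ 0.45 -0.59  0.87  1.66 -2.5  -0.79 -0.35  2.32 -2.46  0.77  3.32  1.09
 -1.31 -1.41 -1.44 -3.78  0.91  0.44  1.02 -1.79  2.25 -2.75 -2.78 -1.81
 -0.35  0.76]
TCP target [520.49 -76.2 ] z 209.1 yaw -0.18211918107584932
```

play_rows(commands=[{"x": -0.034, "y": 0.024, "z": 0, "twist": 8}, {"x": -0.068, "y": 0.048, "z": 0, "twist": 16}, {"x": -0.104, "y": 0.072, "z": 0, "twist": 24}, {"x": -0.14, "y": 0.097, "z": 0, "twist": 32}, {"x": -0.176, "y": 0.122, "z": 0, "twist": 40}, {"x": -0.21, "y": 0.146, "z": 0, "twist": 48}, {"x": -0.232, "y": 0.161, "z": 0, "twist": 56}, {"x": -0.239, "y": 0.166, "z": 0, "twist": 61}])

```text
time: 26.05
tool_pos: [494.8, -71.6, 223.6]
tcp_rot: [3.141, 0.002, -0.217]
contact_force: [0.4, 0.8, -1.1]
grip_width: 33.7
finger_force: 30.0
```

Run:
```python
from h import *
np.set_printoptions(precision=3,suppress=True)
for k in range(3): c=bot.capture("wrist")
o=bot.get_obs(); print(o["time"],o["tool_pos"],o["tcp_rot"],np.abs(o["dq"]).max(),o["grip_width"])
np.savez("pics/w30.npz",**c)
cv2.imwrite("pics/w30.png",cv2.resize(c["pixels"][:,:,::-1],(784,588)))
```

```text
26.2 [495.2   -69.322 223.783] [-3.141  0.002 -0.209] 0.030203154131812796 33.497799098475554
```

View pics/w30.png

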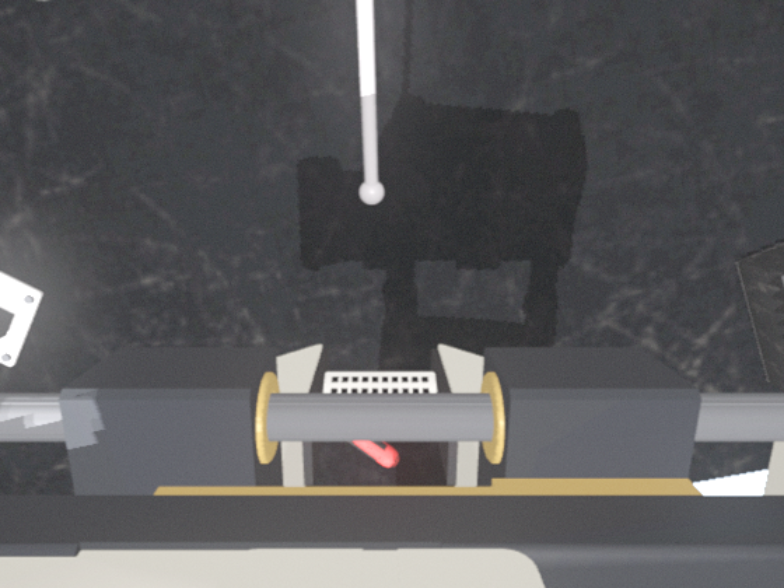

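Wrist view: the ball is at (371.5,192) and the rod runs up to (365,2). I solve the ball position at z = 141.6 and the rod azimuth.

Run:
```python
from h import *
from scipy.optimize import brentq
np.set_printoptions(precision=3,suppress=True)
c=load("pics/w30.npz"); g=c["pixels"].astype(float).min(2)
def cen(v,a=248,b=282):
    w=np.clip(g[v,a:b]-110,0,None); return a+(w*np.arange(b-a)).sum()/w.sum()
for v in (2,20,40,60,90,110): print(v,cen(v))
w=np.clip(g[127:148,253:278]-110,0,None); w[:3]=0
m=(w>0).astype(np.uint8); n,l,s,ct=cv2.connectedComponentsWithStats(m); k=1+np.argmax(s[1:,4]); print(s[k],ct[k]+[253,127])
bp=(371.5/1.4-.1,192/1.4); B=onz(c,*bp,141.6); print("ball",B)
A=np.radians(26)
def f(ph,v):
    u=np.array([np.cos(A)*np.cos(ph),np.cos(A)*np.sin(ph),np.sin(A)])
    t=brentq(lambda t:proj(c,B+t*u)[1]-v,0,150); return proj(c,B+t*u)[0]-cen(v)
for v in (2,20,40,60): print(np.degrees(brentq(lambda p:f(p,v),-.6,.2)))
```

```text
2 260.01533923303833
20 260.7137702946482
40 261.41478696741854
60 262.218487394958
90 263.337972166998
110 264.1276813074566
[  3   3  19  16 254] [265.067 137.154]
ball [551.309 -78.656 141.6  ]
-10.658915099890029
-10.659042266083107
-10.615451632696155
-10.6247326369223
```

play_rows(commands=[{"x": 0.004, "y": 0, "z": 0.002, "twist": -0.5}, {"x": 0.009, "y": 0, "z": 0.005, "twist": -1}, {"x": 0.014, "y": -0.001, "z": 0.008, "twist": -1.3}, {"x": 0.019, "y": -0.001, "z": 0.011, "twist": -1.3}, {"x": 0.022, "y": -0.001, "z": 0.013, "twist": -1.3}, {"x": 0.024, "y": -0.001, "z": 0.0145, "twist": -1.3}, {"x": 0.024, "y": -0.001, "z": 0.0145, "twist": -1.3}, {"x": 0.024, "y": -0.001, "z": 0.0145, "twist": -1.3}])

```text
time: 27.0
tool_pos: [519.2, -73.0, 210.2]
tcp_rot: [3.142, 0.0, -0.186]
contact_force: [-0.3, 0.3, -0.6]
grip_width: 33.3
finger_force: 30.0
```

Run:
```python
from h import *
np.set_printoptions(precision=2,suppress=True)
S=bot.capture("scene");D=bot.capture("side");c=bot.capture("wrist");np.savez("pics/w31.npz",**c);np.savez("pics/S31.npz",**S);np.savez("pics/D31.npz",**D)
o=bot.get_obs(); print(o["time"],o["tool_pos"],o["tcp_rot"],o["contact_force"])
im=[]
for n,k in (("S",S),("D",D)):
    u,v=proj(k,[523.5,-74,200]); print(n,u,v); x,y=int(u)-40,int(v)-40; print(x,y)
    im.append(cv2.resize(k["pixels"][y:y+75,x:x+80,::-1],None,fx=5,fy=5,interpolation=cv2.INTER_CUBIC))
cv2.imwrite("pics/f31.png",np.hstack(im))
```

```text
27.15 [519.21 -73.06 210.39] [ 3.14 -0.   -0.19] [-0.52  0.36 -1.07]
S 309.1468592008978 175.47540414061743
269 135
D 301.5913875521354 178.54284186593094
261 138
```

View pics/f31.png

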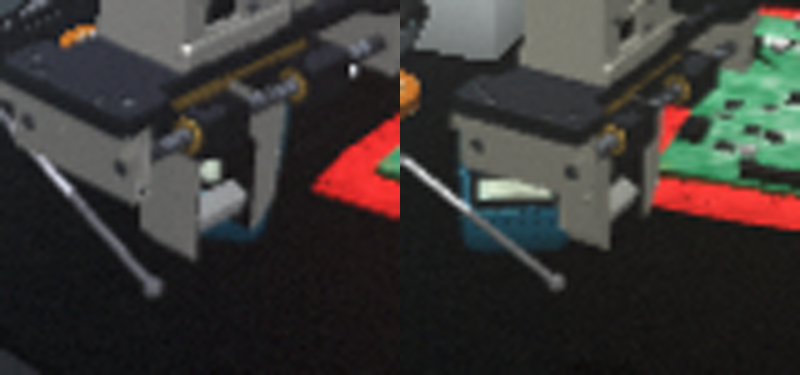

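The fixed views show the block between the fingertips (scene crop (200–245,180–225)), just above and behind the ball. I'll compare its far end with the predicted corners.

Run:
```python
from pn import *
S=load("pics/S31.npz");D=load("pics/D31.npz");c=load("pics/w31.npz")
ph=-.1857;t=np.radians(25.3);T=np.array([519.2,-73.06,210.3]);Rt=rot([np.pi,0,ph])
cen=T+Rt@np.array([-.6,.1,11.7]); n=np.array([np.cos(t)*np.cos(ph),np.cos(t)*np.sin(ph),np.sin(t)]);y=np.array([-np.sin(ph),np.cos(ph),0]);z=np.cross(n,y)
print("cen",cen,"face",cen+6*n)
for k,im,x0,y0,xo in (("S",S,269,135,0),("D",D,261,138,400)):
    for sy in (-17,17):
        print(k,sy,[((proj(im,cen+a*6*n+y*sy+b*6*z)-[x0,y0])*5+[xo,0]).round(0).tolist() for a,b in ((-1,1),(-1,-1),(1,1),(1,-1))])
A=c["pixels"].astype(float).mean(2); print(*solve(A)); print(A[258:290,236:304].mean(1).round().astype(int))
g=c["pixels"].astype(float).min(2)
m=(g[60:250,225:300]>95).astype(np.uint8); 
for v in range(60,262,12): 
    w=np.clip(g[v,240:290]-95,0,None); print(v,round(240+(w*np.arange(50)).sum()/max(w.sum(),1),1),int((w>0).sum()),end='; ')
```

```text
cen [518.59 -73.05 198.6 ] face [523.92 -74.05 201.16]
S -17 [[247.0, 197.0], [237.0, 213.0], [230.0, 179.0], [220.0, 195.0]]
S 17 [[197.0, 224.0], [187.0, 240.0], [179.0, 205.0], [170.0, 221.0]]
D -17 [[640.0, 193.0], [631.0, 209.0], [623.0, 180.0], [614.0, 195.0]]
D 17 [[608.0, 220.0], [599.0, 236.0], [590.0, 206.0], [582.0, 222.0]]
25.00654382653423 [-0.61  0.11 -4.35  2.3 ] 0.030440179849157766 0.030927780168637044 7.117254746371163 7.283983277370988
[ 69  69  68  68  68  66  88 171 240 241 235 176 136 138 176 231 248 249
 245 205 151 141 140 127 130 138 148 146 142 147 160 154]
60 271.6 14; 72 272.1 13; 84 271.8 13; 96 271.8 12; 108 271.8 12; 120 271.8 12; 132 271.6 12; 144 271.5 11; 156 271.6 10; 168 271.6 10; 180 271.5 18; 192 240.0 0; 204 240.0 0; 216 240.0 0; 228 240.0 0; 240 240.0 0; 252 240.0 0;
```

play_rows(commands=[{"x": 0, "y": 0, "z": 0.0005, "twist": 0}, {"x": 0, "y": 0, "z": 0.001, "twist": 0}, {"x": 0, "y": 0, "z": 0.001, "twist": 0}, {"x": 0, "y": 0, "z": 0.001, "twist": 0}, {"x": 0, "y": 0, "z": 0.001, "twist": 0}, {"x": 0, "y": 0, "z": 0.001, "twist": 0}, {"x": 0, "y": 0, "z": 0.001, "twist": 0}, {"x": 0, "y": 0, "z": 0.001, "twist": 0}])

```text
time: 27.95
tool_pos: [519.3, -73.0, 209.2]
tcp_rot: [3.142, -0.0, -0.186]
contact_force: [0.1, 0.0, -0.1]
grip_width: 33.7
finger_force: 30.0
```

Run:
```python
from pn import *
c=bot.capture("wrist"); print(*solve(c["pixels"].astype(float).mean(2)))
g=c["pixels"].astype(np.uint8).min(2); w=(g[170:200,255:290]>95).astype(np.uint8); n,l,s,ct=cv2.connectedComponentsWithStats(w); k=1+np.argmax(s[1:,4])
ys=np.where(w.sum(1)>0)[0]; ym=170+ys.max(); print("ball bottom row",ym, w.sum(1))
for v in (ym-8,ym-9): print(onz(c,271.5,v,141.6))
o=bot.get_obs(); print(o["time"],o["tool_pos"],np.abs(o["dq"]).max(),o["finger_force"])
```

```text
25.405687716137514 [-0.59  0.11 -4.3   2.28] 0.023878772527342836 0.02813668826154078 7.117701805378561 7.282463031729082
ball bottom row 192 [10 10 10 10 10 12 13 15 16 18 18 18 19 19 19 19 18 17 16 15 14 10  6  0
  0  0  0  0  0  0]
[551.08 -78.91 141.6 ]
[551.63 -79.01 141.6 ]
28.0 [519.29 -73.   209.23] 0.0017641126871889685 29.99994546175003
```

Everything agrees: tilt is about 25.4°, the ball is confirmed at (551.3, -79.0), the face is within about 1 mm of the focus point, and the arm is still. I'm handing it in.

```bash
python3 -c "
from plant import bot
print(bot.close_job())"
```

```text
the job is handed in; nothing more can be done
None
```

The job is handed in at about 28 s. The connector is held still at the focus point, with its socket face clear and towards the lens, tilted about 25.4° of the 26° wanted (good to about 1.5°) and within about 1 mm of centre by my measurements.

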